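# Load a bottle on the shaker and close its sprung-button clamp by one hole

### The arm

A 6-joint arm with a two-finger parallel gripper is mounted at the origin on a cart in front of the work surface, level with it; the furniture and walls round the work are solid. World frame = base frame: x ahead of the robot, y to its left, z up, the work surface at z = 0. Lengths are in m, angles in rad, forces in N, time in s.
With the tool pointing down it reaches from about 0.15 to 0.775 m from the base axis. Payload 6.1 kg.
Tool frame: the origin (TCP) lies midway between the tips of the shut fingers; the grasp point (between the pads) lies 19 mm behind it; z points along the fingers, y is the direction in which the jaws open and shut (so a half turn about z gives the same grasp; the last joint's range is limited). The gripper opens to 85 mm and grips with 20 to 120 N. Pads are 22 mm wide; open, the fingers measure 114 mm over their backs; the gripper's body (76 mm by 85 mm) begins 54 mm behind the grasp point. The pads swing forward as they close: fully open they stand 13 mm farther back than shut.
Start: joints at [-1.138, 0.126, -0.04, 1.405, 0, 1.571], TCP at [0.22, -0.477, 0.231] pointing down, gripper open.
Joint ranges: [-2.72, 2.72], [-0.95, 1.95], [-1.27, 1.35], [-1.78, 2.02], [-1.46, 1.47], [-3.14, 3.14]. Speed limits (rad/s): [2.39, 2.39, 3.01, 3.14, 3.14, 3.14].

### API

Orientations are given as a unit quaternion [x, y, z, w].
In Python, from station import env, cams, workorder gives the robot as it stands.
- The arm moves only by the shell command python3 -m inch 'ROWS' [OPENING] [FORCE]. ROWS is a JSON object of lists of equal length, an entry for each row: "travel": the shift along the world's x, y, z in m, a list of three; "rotation": the turn, a rotation vector about the world's x, y, z in rad, a list of three. A call has 1 to 12 rows; each row shifts and turns the commanded pose from where the row before left it; what a row does not reach is not made up. A row lasts 1/8 s, in which the tool goes at most 62.5 mm and 10.7 degrees, less where a joint would pass 70% of its speed; a pose out of reach is approached as far as the arm can. A call with a gripper value outside its range is refused whole. OPENING is the finger opening in m, from 0 to 0.0854, set as the call begins (- or left out, the last holds). The fingers move at their own pace and stop on an object; FORCE is the grip in N (left out, the last holds). Time passes only in rows, so rows that do not move let the fingers close. It gives the time, the measured TCP pose, the force and the opening at its end, in the units of the state.
- env.get_state(): the state, without advancing time (a new reading comes with each control period).
- cams.grab_frame(name): name is "side" or "top"; returns the picture (384x512x3 uint8, blue, green, red); there is no depth.
- cams.camera_params(name): a dict with "fx", "fy", "cx", "cy" (pixels), "eye" and "attitude" of the camera in the world. Camera axes: x right, y down, z forward; pixel columns grow to the right and rows downward; lengths in m; the calibration is good to about 2 mm. A picture is of the moment at which its call begins. camera_params takes no time and is no camera call.
- workorder.sign_off(): hands the job in, once; it reports no verdict.
The state is a dict: "time": time; "qpos": joint angles; "joint_velocities": joint speeds; "joint_torque": joint torques, N m; "position": TCP position; "ee_rot": TCP orientation; "contact_force": force on the tool from outside, world axes, zero at the start; "torque": the same for the moment, N m; "width": finger opening in m.
Only numpy, scipy, OpenCV 4.12 (cv2) and the standard library are available. Lean on these libraries where they do the work, as an engineer would, in place of code of your own. Each camera call takes 0.05 s, during which the arm holds its last target.

### The job

Get the shaker ready to run: stand the amber bottle upright in the middle of its platform, between the grey clamp bar and the sprung plate, gently, and let go of it. Then shut the clamp to its next hole: press the orange spring button to free the telescoping tube, slide it off the first hole, let the button come up again, and push the bar on until the button clicks fully up in the next hole and the bottle is gripped. Never force the clamp or its button (keep under 20 N), and leave everything else on the bench where it is.

Things in the scene. Friction and masses are not known exactly. Their poses are not given: they have to be found in the camera images.
- shaker: White bench-top orbital shaker, fixed; origin on the bench under it, z up, x = closing direction of its clamp (from the grey bar to the fence), y left seen along x. Platform 236 mm in x (-110 to +126) and 262 mm in y. Two square tubes, 22 mm wide, lie along x at y = +90 and -90 mm, tops 101 mm above the bench; tops of bar and fence 115 mm.
- nest (a point): Place for the bottle: point on the black mat (66 mm above the bench) midway between the open clamp bar and the sprung plate, axes as the shaker's. Rubber faces of the bar 44 mm from here in -x, of the plate 44 mm in +x, both 130 mm wide in y. At the next hole the gap is narrower than the bottle, so the bottle pushes the plate back.
- bar_push (a point): Middle of the top edge of the grey clamp bar's outer face (the -x face, away from the fence), 49 mm above the mat. Bar 214 mm long in y, 16 mm thick, 45 mm high. Moves with the bar. To shut the clamp push this face below this point along the shaker's +x; nothing stands before it, and the platform goes on 38 mm there. Axes as the shaker's.
- button_pad (a point): Centre of the flat ribbed top of the spring button's orange thumb pad, on the right-hand tube (y = -90 mm). Flat area 26 mm (x) by 20 mm (y); at its +x end, 14 mm from here, stands a lip 7 mm high to push against. Pad 14.5 mm above the tube when up. Goes straight down when pressed, and along x together with the bar. Axes as the shaker's.
- clamp (a joint): How far bar, inner tubes and button are pushed in along +x, in m: 0 at the start, latched in the first hole (oblong, so the bar has up to 12 mm of play). The next hole (wanted) comes somewhere from 30 to 42 mm in: the index strip with the holes is set along the tube, differently each time. A third hole is 36 mm on. Sliding friction 2 N.
- release (a joint): How far the button is pressed, in m: 0 = up, 0.008 = on its stop; 3 N to start, 0.6 N more per mm. From about 6 mm its round-ended 7 mm pin is clear of the 2.5 mm wall and the bar slides. Let go with the bar 18 to 23 mm in, it stays about 6 mm down, riding under the wall, and springs up to 0 by itself under the next hole (9 mm, about 1 mm play each way).
- plate (a joint): How far the sprung rubber-faced plate before the fence is pushed back, in m: 0 = free, 0.016 = its stop; 1.5 N at first touch, then 0.3 N per mm. With the bottle clamped at the next hole it is 0.001 to 0.015, so pushing the bar in takes up to 11 N before the click.
- bottle_mid (a point): Centre, half-way up, of the loose amber bottle with a white cap and blank label: round, 60 mm across for the lowest 65 mm, cap 53 mm across, 95 mm high, about 0.25 kg. At first it stands on the bench, to the right of the shaker.
- clear_jar_mid (a point): Bystander: loose clear jar with white cap, 48 mm across, 75 mm high; its centre. Leave it.
- timer_mid (a point): Bystander: loose white countdown timer, 66 x 66 x 19 mm, left of the shaker; its centre. Leave it.
- marker_mid (a point): Bystander: loose blue and white marker pen lying on the bench to the right, 135 mm long, 13 mm thick; its centre. Leave it.

How it is judged:
By the outcome, as a careful person would: the job done as asked, in the order asked, and still so for the second after the job is handed in, with the robot touching nothing.
It also fails if it takes over 56 s, if anything falls off the work surface, if the arm or the gripper's body presses on something with over 40 N, if the wrist force passes 120 N, or if a joint passes its speed limit or range.

## Working session

There is one attempt and no reset: what is moved stays moved. The work goes in short steps, Python scripts to look and compute and a shell command to move; the robot and the scene stay as the last step left them, time stands still between calls to the robot, and variables do not carry over. Pictures are saved under pics/ and viewed, and the job is handed in when it is done.

```bash
ls; mkdir -p pics; python3 - <<'E'
from station import env,cams
import cv2
print(env.get_state())
for n in("side","top"):
    print(cams.camera_params(n)); cv2.imwrite(f"pics/{n}0.png",cams.grab_frame(n))
E
```

```text
pics
{'time': 0.0, 'qpos': array([-1.13800661e+00,  1.26414617e-01, -4.06220300e-02,  1.40539584e+00,
        3.86416293e-06,  1.57082697e+00]), 'joint_velocities': array([ 0.0002439 , -0.00016101,  0.00040915,  0.00042358, -0.0003512 ,
        0.00122127]), 'joint_torque': array([-5.39632776e-03, -4.35911858e+01,  3.52927136e+01,  1.71673932e-02,
       -3.23400645e-04,  1.06750790e-05]), 'position': array([ 0.22001689, -0.47622241,  0.23050389]), 'ee_rot': array([ 9.76680817e-01,  2.14694927e-01, -1.73775400e-04, -7.99413902e-04]), 'contact_force': array([0.90361604, 0.33973139, 0.34605296]), 'torque': array([0.01574702, 0.01276603, 0.03900915]), 'width': 0.08530706000784327}
{'fx': 443.30663435008324, 'fy': 443.30663435008324, 'cx': 247.3196816239988, 'cy': 188.34760768759824, 'eye': array([-0.19084811, -1.13164704,  0.67032496]), 'attitude': array([ 0.80106885, -0.23196138,  0.15319805, -0.53010657])}
{'fx': 432.29270369438456, 'fy': 432.29270369438456, 'cx': 261.323659360436, 'cy': 189.51593384993018, 'eye': array([ 0.35698513, -0.00618828,  1.67703555]), 'attitude': array([ 0.71187241, -0.70031685,  0.03829216, -0.03643757])}
```

View pics/side0.png

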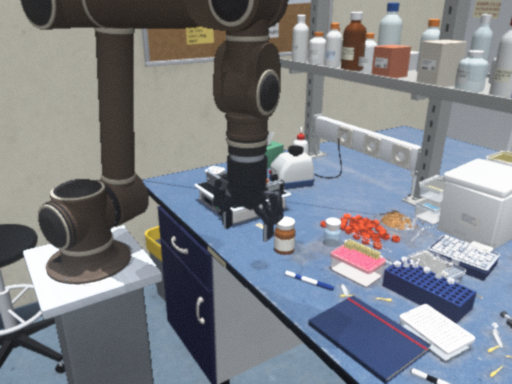

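View pics/top0.png

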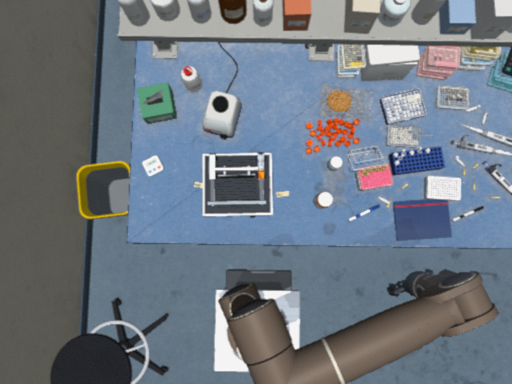

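```bash
cat > h.py <<'E'
import numpy as np,cv2
from scipy.spatial.transform import Rotation as R
from station import env,cams
def ray(n,u,v):
    p=cams.camera_params(n); d=np.array([(u-p['cx'])/p['fx'],(v-p['cy'])/p['fy'],1.])
    return np.array(p['eye']),R.from_quat(p['attitude']).as_matrix()@d
def at(n,u,v,z):
    e,d=ray(n,u,v); return e+d*(z-e[2])/d[2]
def proj(n,P):
    p=cams.camera_params(n); c=(np.asarray(P)-p['eye'])@R.from_quat(p['attitude']).as_matrix()
    return c[...,:2]/c[...,2:]*[p['fx'],p['fy']]+[p['cx'],p['cy']]
def crop(src,u0,v0,u1,v1,k,out):
    im=cv2.imread(src) if isinstance(src,str) else src
    c=cv2.resize(im[v0:v1,u0:u1],None,fx=k,fy=k,interpolation=cv2.INTER_CUBIC)
    cv2.imwrite(out,c)
E
python3 - <<'E'
from h import *
print(proj("top",[[0,0,0],[.5,0,0],[.5,-.3,0]]),proj("side",[[0,0,0],[.5,0,0],[.5,-.3,0]]))
crop("pics/top0.png",195,145,295,220,8,"pics/c1.png")
crop("pics/top0.png",295,140,395,215,8,"pics/c2.png")
crop("pics/side0.png",185,150,345,270,5,"pics/c3.png")
E
```

```text
[[256.60181194 330.55393082]
 [258.82820486 198.41661252]
 [335.8633258  199.68177281]] [[ 88.61925101 261.18283578]
 [241.3494112  217.82559703]
 [297.10811391 258.51887032]]
```

View pics/c1.png

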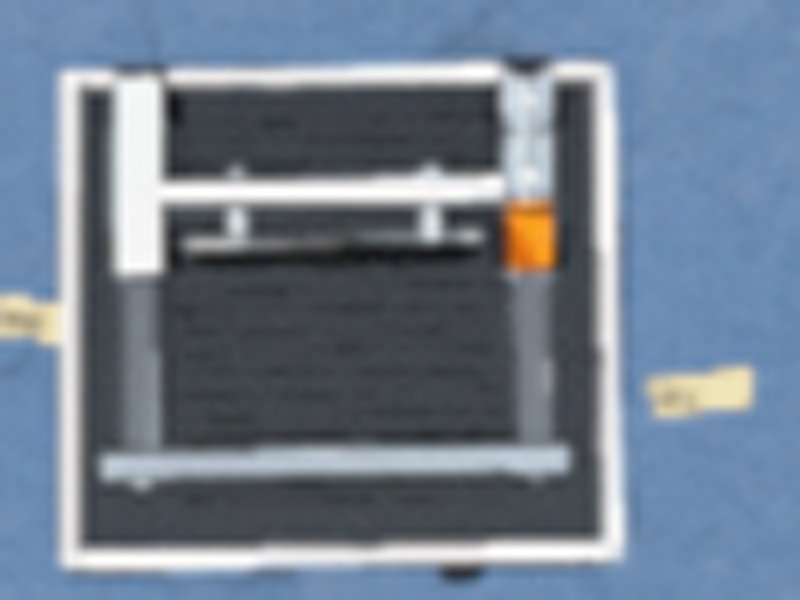

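View pics/c2.png

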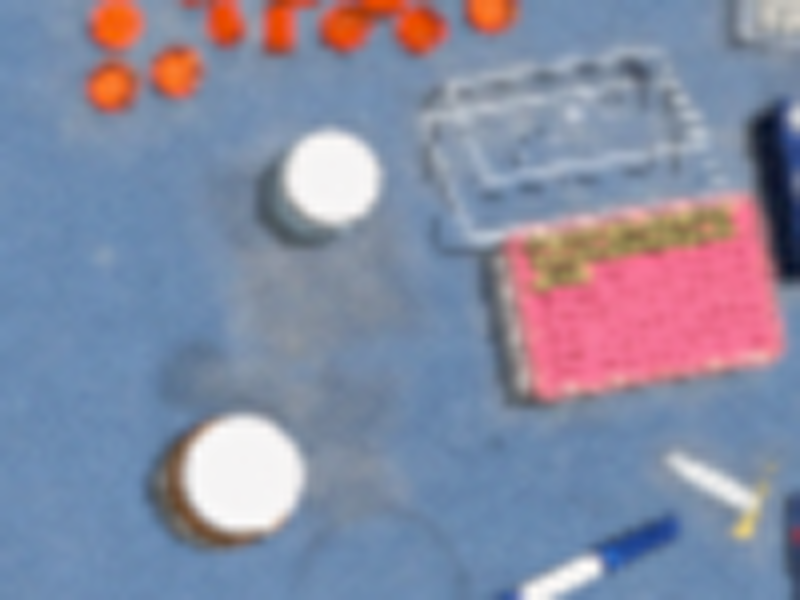

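View pics/c3.png

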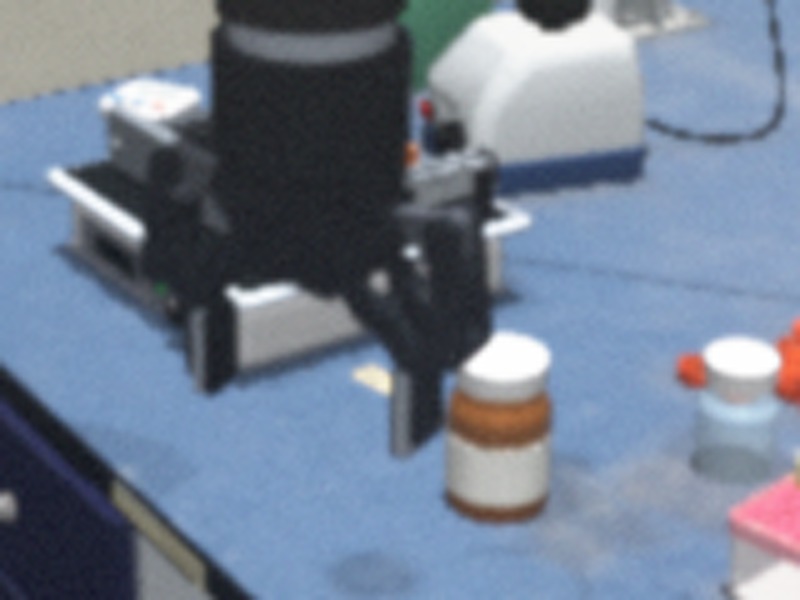

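```bash
python3 - <<'E'
from h import *
np.set_printoptions(precision=4,suppress=True)
def c1(x,y,z): return at("top",195+(x+.5)/8-.5,145+(y+.5)/8-.5,z)
def c2(x,y,z): return at("top",295+(x+.5)/8-.5,140+(y+.5)/8-.5,z)
bar=dict(OL=c1(100,482,.115),OR=c1(571,474,.115),IL=c1(100,452,.115),IR=c1(571,444,.115))
for k,v in bar.items(): print(k,v)
rim=[c1(*p,.066) for p in((60,72),(612,64),(622,560),(62,568))]
print("rim",np.array(rim), np.mean(rim,0))
for a,b in((0,1),(1,2),(2,3),(3,0)): 
    d=rim[b]-rim[a]; print(np.linalg.norm(d),np.degrees(np.arctan2(d[1],d[0])))
d=bar['OL']-bar['OR'];print("bar",np.linalg.norm(d),np.degrees(np.arctan2(-d[0],d[1])))
print("tubeL",c1(139,75,.101),c1(139,275,.101),"tubeR",c1(527,200,.101))
print("button",c1(529,236,.1155), c1(529,270,.1155),c1(529,202,.1225))
print("bottle",c2(244,474,.095),"r edges",c2(184,474,.095),c2(304,474,.095),"jar",c2(332,179,.075))
# side bottle: cap top centre crop (506,357)?, base
def c3(x,y,z): return at("side",185+(x+.5)/5-.5,150+(y+.5)/5-.5,z)
print("side bottle cap",c3(506,357,.095),"body centre mid",)
print(c3(498,505,0))
E
```

```text
OL [0.4639 0.1865 0.115 ]
OR [ 0.471  -0.0265  0.115 ]
IL [0.4775 0.1869 0.115 ]
IR [ 0.4846 -0.0263  0.115 ]
rim [[ 0.6609  0.2171  0.066 ]
 [ 0.6691 -0.0436  0.066 ]
 [ 0.4349 -0.0515  0.066 ]
 [ 0.4269  0.209   0.066 ]] [0.5479 0.0828 0.066 ]
0.26082718906562874 -88.1918208656668
0.23441135281651865 -178.07081292202454
0.26060816361134337 91.75455624514564
0.23416801710545604 1.9829316566423953
bar 0.21308448546279532 1.9166737118132493
tubeL [0.6535 0.1757 0.101 ] [0.5604 0.1731 0.101 ] tubeR [ 0.5981 -0.0045  0.101 ]
button [ 0.5794 -0.0057  0.1155] [ 0.5637 -0.006   0.1155] [ 0.5939 -0.0055  0.1225]
bottle [ 0.4944 -0.2437  0.095 ] r edges [ 0.494  -0.2161  0.095 ] [ 0.4949 -0.2712  0.095 ] jar [ 0.6358 -0.2879  0.075 ]
side bottle cap [ 0.4979 -0.2445  0.095 ] body centre mid
[ 0.4949 -0.2461  0.    ]
```

```bash
python3 -m inch '{"travel":[[0.0275,0.0232,-0.005],[0.0275,0.0232,-0.005],[0.0275,0.0232,-0.005],[0.0275,0.0232,-0.005],[0.0275,0.0232,-0.005],[0.0275,0.0232,-0.005],[0.0275,0.0232,-0.005],[0.0275,0.0232,-0.005],[0.0275,0.0232,-0.005],[0.0275,0.0232,-0.005],[0,0,0],[0,0,0]],"rotation":[[0,0,-0.04],[0,0,-0.04],[0,0,-0.04],[0,0,-0.04],[0,0,-0.04],[0,0,-0.04],[0,0,-0.04],[0,0,-0.04],[0,0,-0.04],[0,0,-0.04],[0,0,0],[0,0,0]]}' 0.085
python3 - <<'E'
from h import *
s=env.get_state();print(s['time'],R.from_quat(s['ee_rot']).as_matrix().round(4))
np.set_printoptions(precision=4,suppress=True)
def c1(x,y,z): return at("top",195+(x+.5)/8-.5,145+(y+.5)/8-.5,z)
o=np.array([.5399,.0825]);X=np.array([.9995,.0332]);Y=np.array([-.0332,.9995])
for n,p in dict(barO=(335,478,.115),barI=(335,446,.115),barlow=(335,446,.07),plate=(335,262,.11),plate2=(335,250,.11),plb=(335,262,.08)).items():
    q=c1(*p)[:2]-o; print(n,q@X,q@Y)
f=cams.grab_frame("side");cv2.imwrite("pics/s1.png",f);crop(f,185,110,385,260,4,"pics/s1c.png")
E
```

```text
time: 1.6
position: [0.4948, -0.2446, 0.181]
ee_rot: [1.0, 0.017, -0.001, -0.0]
contact_force: [-0.3, 0.3, 0.2]
width: 0.0852
1.6 [[ 9.994e-01  3.350e-02 -1.100e-03]
 [ 3.350e-02 -9.994e-01  1.000e-04]
 [-1.000e-03 -2.000e-04 -1.000e+00]]
barO -0.07249277005649847 0.00016053368077248486
barI -0.05797064584715688 1.4995656562120496e-06
barlow -0.05428899149881755 0.0023802992690355623
plate 0.026764624159661177 -0.0006576590893807679
plate2 0.03229733455391822 -0.0007182486897079022
plb 0.030833437241639387 0.0009105280793163747
```

View pics/s1c.png

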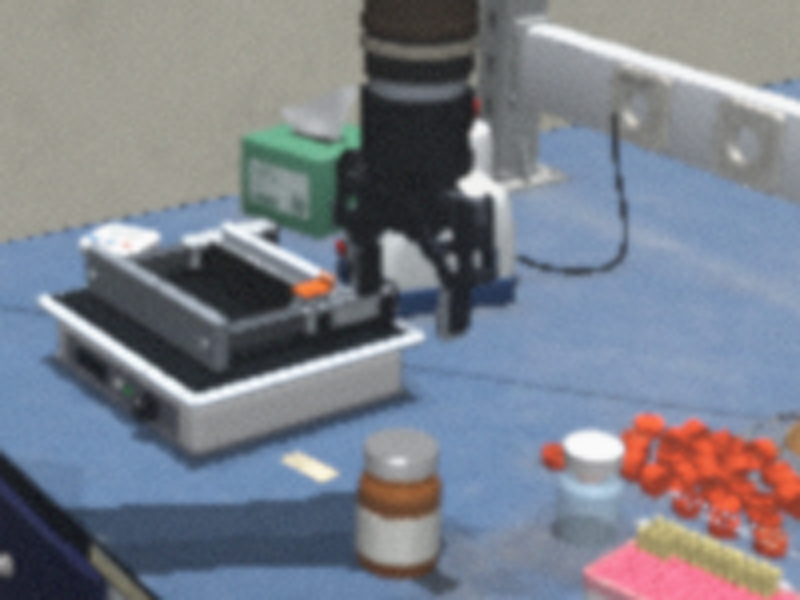

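```bash
python3 - <<'E'
from h import *
o=np.array([.5399,.0825]);X=np.array([.9995,.0332]);Y=np.array([-.0332,.9995])
for n,p in dict(barR=(-.072,-.107,.115),barL=(-.072,.107,.115),platR=(-.11,-.131,.066),platL=(-.11,.131,.066),platFR=(.126,-.131,.066),btn=(.0375,-.09,.1155),btn1=(.0245,-.08,.1155),btn2=(.0245,-.1,.1155)).items():
    w=np.r_[o+p[0]*X+p[1]*Y,p[2]]; print(n,w.round(4),((proj("side",w)+.5-[185,110])*4-.5).round(0))
crop("pics/s1.png",190,155,290,230,8,"pics/s1d.png")
E
```

```text
barR [ 0.4715 -0.0268  0.115 ] [213. 324.]
barL [0.4644 0.1871 0.115 ] [ 81. 245.]
platR [ 0.4343 -0.0521  0.066 ] [190. 403.]
platL [0.4256 0.2098 0.066 ] [ 32. 297.]
platFR [ 0.6702 -0.0443  0.066 ] [425. 335.]
btn [ 0.5804 -0.0062  0.1155] [313. 288.]
btn1 [0.567  0.0034 0.1155] [293. 287.]
btn2 [ 0.5677 -0.0166  0.1155] [307. 295.]
```

View pics/s1d.png

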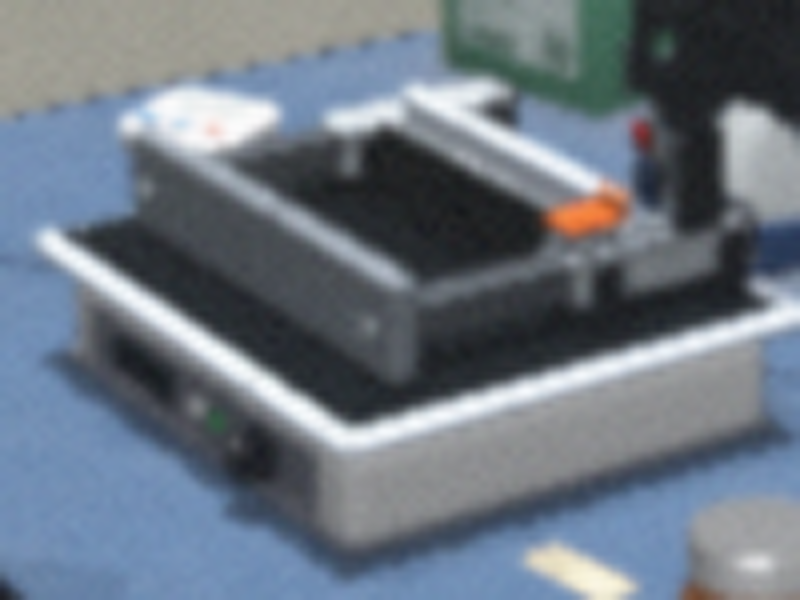

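```bash
python3 -m inch '{"travel":[[0,0,-0.025],[0,0,-0.025],[0,0,-0.025],[0,0,-0.025],[0,0,-0.025],[0,0,-0.015],[0,0,-0.01],[0,0,0],[0,0,0]],"rotation":[[0,0,0],[0,0,0],[0,0,0],[0,0,0],[0,0,0],[0,0,0],[0,0,0],[0,0,0],[0,0,0]]}'
```

```text
time: 2.78
position: [0.4957, -0.2449, 0.0321]
ee_rot: [1.0, 0.016, 0.001, 0.0]
contact_force: [-1.0, -0.3, 0.2]
width: 0.085
```

```bash
python3 -m inch '{"travel":[[0,0,0],[0,0,0],[0,0,0],[0,0,0],[0,0,0],[0,0,0],[0,0,0],[0,0,0]],"rotation":[[0,0,0],[0,0,0],[0,0,0],[0,0,0],[0,0,0],[0,0,0],[0,0,0],[0,0,0]]}' 0.05 35
python3 - <<'E'
from h import *
f=cams.grab_frame("side");crop(f,215,170,365,282,5,"pics/s2.png");print(env.get_state())
E
```

```text
time: 3.78
position: [0.496, -0.2441, 0.0327]
ee_rot: [1.0, 0.017, 0.001, -0.0]
contact_force: [-1.1, 3.1, 7.3]
width: 0.0588
{'time': 3.825, 'qpos': array([-4.58194097e-01,  2.49901550e-01, -3.33116293e-01,  9.86179094e-01,
        1.74508187e-03,  2.64988917e+00]), 'joint_velocities': array([ 8.16744702e-04,  9.83877392e-04, -1.42879482e-03,  5.30483666e-04,
        6.66293103e-04,  1.06717580e-05]), 'joint_torque': array([ -1.2317941 , -45.03015876,  30.99605083,  -1.11430328,
        -0.83059257,   0.05618842]), 'position': array([ 0.49595389, -0.24403026,  0.03272405]), 'ee_rot': array([ 9.99858931e-01,  1.67545950e-02,  1.11018749e-03, -4.10269942e-04]), 'contact_force': array([-1.10218652,  3.67887678,  6.60289861]), 'torque': array([0.75797859, 0.1568611 , 0.04802931]), 'width': 0.05883546705909893}
```

View pics/s2.png

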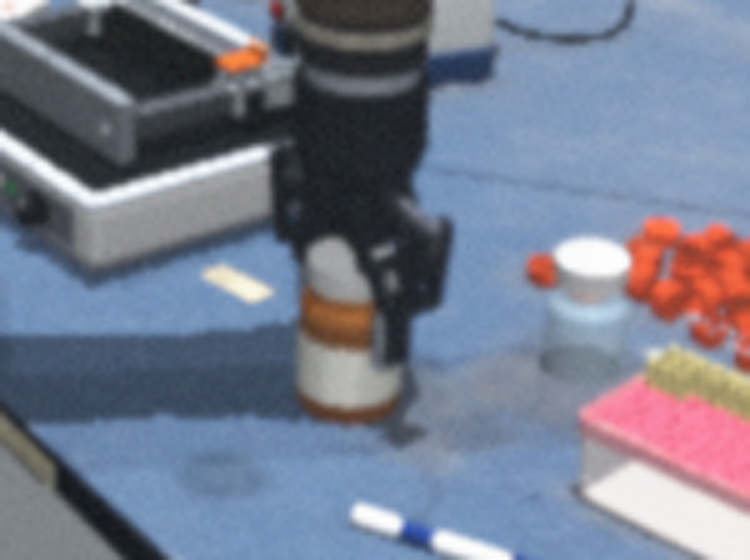

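```bash
python3 -m inch '{"travel":[[0,0,0.01],[0,0,0.02],[0,0,0.025],[0,0,0.025],[0,0,0.025],[0,0,0.025],[0,0,0.015],[0,0,0],[0,0,0]],"rotation":[[0,0,0],[0,0,0.03],[0,0,0.05],[0,0,0.05],[0,0,0.05],[0,0,0.05],[0,0,0],[0,0,0],[0,0,0]]}'
```

```text
time: 4.95
position: [0.4948, -0.2444, 0.1752]
ee_rot: [0.991, 0.131, -0.001, -0.0]
contact_force: [-0.5, -0.3, -2.7]
width: 0.0591
```

```bash
python3 -m inch '{"travel":[[0.001,0.01,0],[0.002,0.02,0],[0.003,0.03,0],[0.004,0.04,0],[0.004,0.045,0],[0.004,0.045,0],[0.004,0.045,0],[0.004,0.04,0],[0.003,0.03,0],[0.002,0.015,0],[0.0012,0.0065,0],[0,0,0]],"rotation":[[0,0,0],[0,0,0],[0,0,0],[0,0,0],[0,0,0],[0,0,0],[0,0,0],[0,0,0],[0,0,0],[0,0,0],[0,0,0],[0,0,0]]}'
python3 - <<'E'
from h import *
f=cams.grab_frame("side");crop(f,170,110,320,222,5,"pics/s3.png");s=env.get_state();print(s['position'],s['qpos'],s['contact_force'])
f=cams.grab_frame("top");crop(f,195,145,295,220,8,"pics/t3.png")
E
```

```text
time: 6.45
position: [0.5273, 0.0818, 0.1762]
ee_rot: [0.991, 0.131, -0.0, 0.0]
contact_force: [0.2, -0.3, -3.2]
width: 0.059
[0.52727501 0.0813965  0.17624824] [ 1.53342900e-01  1.47238023e-01 -1.35077897e-01  1.28873702e+00
 -3.24829813e-04  3.03268111e+00] [ 0.80846708  0.16884664 -2.61265266]
```

View pics/s3.png

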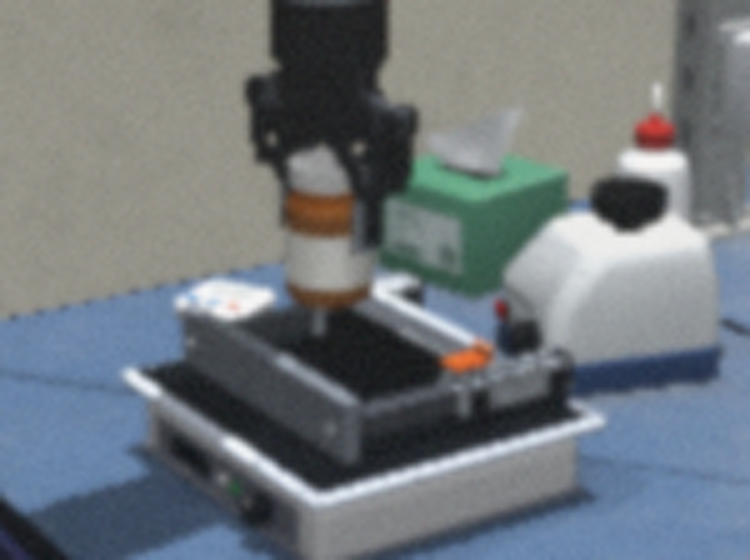

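View pics/t3.png

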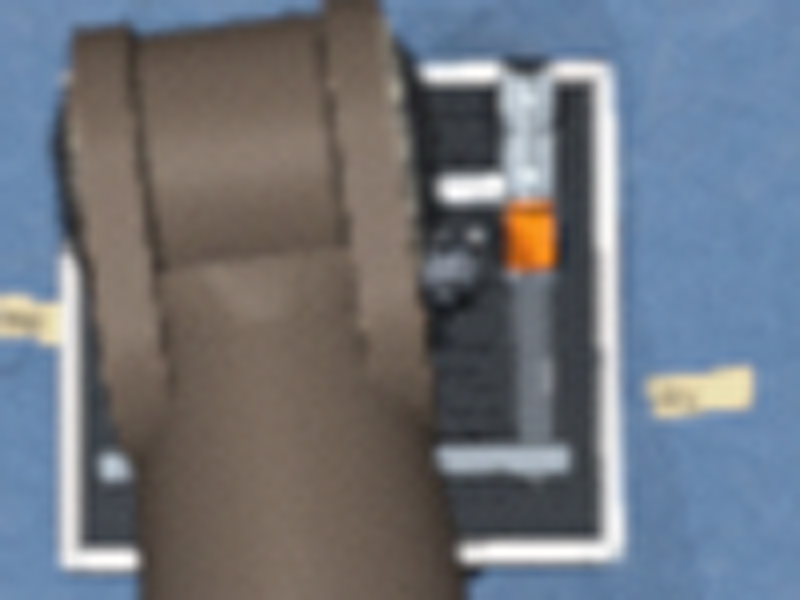

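```bash
python3 -m inch '{"travel":[[0,0,-0.012],[0,0,-0.018],[0,0,-0.018],[0,0,-0.014],[0,0,-0.006],[0,0,-0.003],[0,0,-0.001],[0,0,0]],"rotation":[[0,0,0],[0,0,0],[0,0,0],[0,0,0],[0,0,0],[0,0,0],[0,0,0],[0,0,0]]}'
```

```text
time: 7.55
position: [0.5277, 0.082, 0.1047]
ee_rot: [0.991, 0.131, 0.0, -0.0]
contact_force: [-0.3, 0.4, -2.7]
width: 0.0588
```

```bash
python3 -m inch '{"travel":[[0,0,-0.002],[0,0,-0.0015],[0,0,-0.001],[0,0,0]],"rotation":[[0,0,0],[0,0,0],[0,0,0],[0,0,0]]}'
```

```text
time: 8.05
position: [0.5273, 0.0819, 0.0997]
ee_rot: [0.991, 0.131, -0.0, -0.0]
contact_force: [0.6, -0.5, -1.9]
width: 0.0587
```

```bash
python3 -m inch '{"travel":[[0,0,-0.0008],[0,0,-0.0004],[0,0,0]],"rotation":[[0,0,0],[0,0,0],[0,0,0]]}'
```

```text
time: 8.43
position: [0.5274, 0.0819, 0.0989]
ee_rot: [0.991, 0.131, 0.0, -0.0]
contact_force: [-0.8, -0.0, 0.4]
width: 0.0587
```

```bash
python3 -m inch '{"travel":[[0,0,0],[0,0,0],[0,0,0],[0,0,0],[0,0,0]],"rotation":[[0,0,0],[0,0,0],[0,0,0],[0,0,0],[0,0,0]]}' 0.085
python3 -m inch '{"travel":[[0,0,0.01],[0,0,0.02],[0,0,0.03],[0,0,0.03],[0,0,0.03],[0,-0.01,0.02],[0,-0.01,0.01]],"rotation":[[0,0,0],[0,0,0],[0,0,0],[0,0,0],[0,0,0],[0,0,0],[0,0,0]]}'
python3 - <<'E'
from h import *
f=cams.grab_frame("side");crop(f,170,110,320,222,5,"pics/s4.png");s=env.get_state();print(s['position'],s['contact_force'])
E
```

```text
time: 9.05
position: [0.5274, 0.0819, 0.0986]
ee_rot: [0.991, 0.131, 0.0, -0.0]
contact_force: [1.3, -0.4, -0.5]
width: 0.085
time: 9.93
position: [0.5278, 0.0617, 0.2505]
ee_rot: [0.991, 0.131, 0.001, 0.0]
contact_force: [0.6, -0.7, 0.0]
width: 0.085
[0.52792469 0.06065955 0.25100446] [ 0.75478573 -0.30937139  0.62941508]
```

View pics/s4.png

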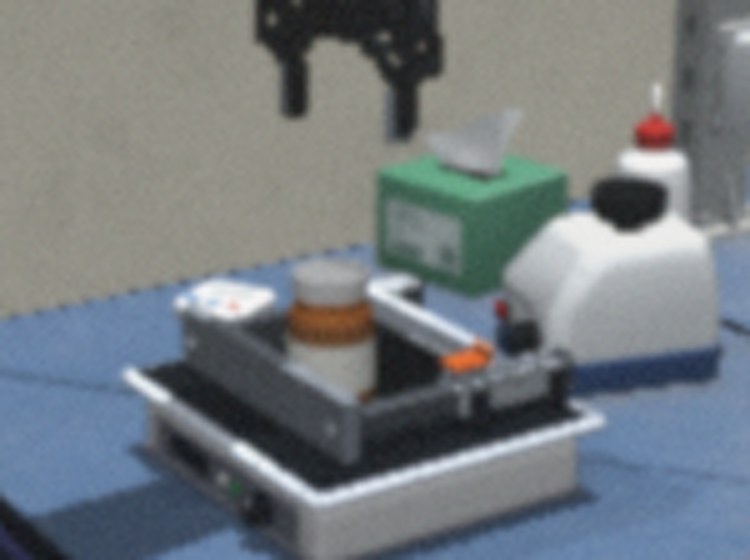

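```bash
python3 -m inch '{"travel":[[0.006,-0.009,0],[0.006,-0.009,0],[0.006,-0.009,0],[0.006,-0.009,-0.01],[0.006,-0.009,-0.01],[0.006,-0.009,-0.02],[0.006,-0.009,-0.02],[0.0045,-0.006,-0.02],[0,0,-0.01],[0,0,-0.01],[0,0,0],[0,0,0]],"rotation":[[0,0,0.15],[0,0,0.15],[0,0,0.15],[0,0,0.15],[0,0,0.15],[0,0,0.15],[0,0,0.15],[0,0,0.15],[0,0,0.142],[0,0,0],[0,0,0],[0,0,0]]}' 0 40
python3 - <<'E'
from h import *
f=cams.grab_frame("side");crop(f,220,145,300,205,10,"pics/s5.png");s=env.get_state();print(s['position'],s['contact_force'],s['width'],s['qpos'][5]);print(R.from_quat(s['ee_rot']).as_matrix().round(3))
E
```

```text
time: 11.48
position: [0.574, -0.007, 0.149]
ee_rot: [0.695, 0.719, 0.0, 0.0]
contact_force: [0.5, -0.1, -0.1]
width: -0.0002
[ 0.5741299  -0.00700844  0.14914141] [ 0.68123388 -0.46511773  0.19061456] -7.616774237277964e-05 1.5254544707800326
[[-0.033  0.999  0.001]
 [ 0.999  0.033  0.   ]
 [-0.     0.001 -1.   ]]
```

View pics/s5.png

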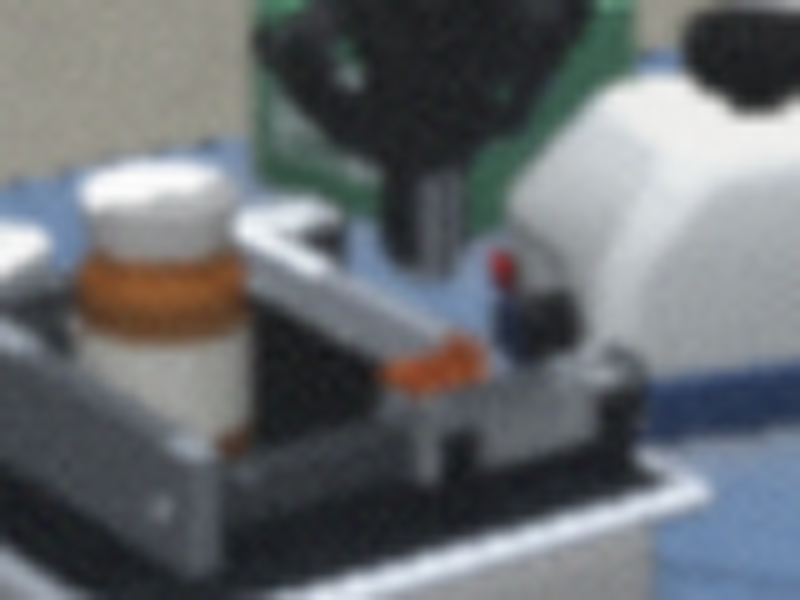

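```bash
python3 -m inch '{"travel":[[0.002,-0.0005,-0.01],[0.002,-0.0005,-0.01],[0,0,-0.006],[0,0,-0.003],[0,0,-0.001],[0,0,0]],"rotation":[[0,0,0],[0,0,0],[0,0,0],[0,0,0],[0,0,0],[0,0,0]]}'
python3 -m inch '{"travel":[[0,0,-0.0015],[0,0,-0.0015],[0,0,-0.001],[0,0,0]],"rotation":[[0,0,0],[0,0,0],[0,0,0],[0,0,0]]}'
```

```text
time: 12.28
position: [0.578, -0.0081, 0.1188]
ee_rot: [0.695, 0.719, 0.0, 0.0]
contact_force: [0.1, 0.3, 0.3]
width: -0.0001
time: 12.78
position: [0.578, -0.0081, 0.1149]
ee_rot: [0.695, 0.719, 0.0, 0.0]
contact_force: [-0.8, -0.5, 2.9]
width: -0.0002
```

```bash
python3 -m inch '{"travel":[[0,0,-0.002],[0,0,-0.002],[0,0,-0.0015],[0,0,0]],"rotation":[[0,0,0],[0,0,0],[0,0,0],[0,0,0]]}'
```

```text
time: 13.28
position: [0.578, -0.0081, 0.1094]
ee_rot: [0.695, 0.719, 0.0, 0.0]
contact_force: [-1.1, -0.7, 6.1]
width: 0.0003
```

```bash
python3 -m inch '{"travel":[[0,0,-0.001],[0,0,-0.001],[0,0,0]],"rotation":[[0,0,0],[0,0,0],[0,0,0]]}'
```

```text
time: 13.65
position: [0.5781, -0.0081, 0.1077]
ee_rot: [0.695, 0.719, 0.0, 0.0]
contact_force: [-2.0, 0.1, 7.6]
width: -0.0001
```

```bash
python3 -m inch '{"travel":[[0.002,0.0001,0],[0.002,0.0001,0],[0.002,0.0001,0],[0,0,0]],"rotation":[[0,0,0],[0,0,0],[0,0,0],[0,0,0]]}'
```

```text
time: 14.15
position: [0.5843, -0.0079, 0.1078]
ee_rot: [0.695, 0.719, 0.0, 0.001]
contact_force: [-1.0, 0.4, 7.0]
width: 0.0
```

```bash
python3 -m inch '{"travel":[[0.002,0.0001,0],[0.002,0.0001,0],[0.002,0,0],[0,0,0]],"rotation":[[0,0,0],[0,0,0],[0,0,0],[0,0,0]]}'
python3 - <<'E'
from h import *
f=cams.grab_frame("side");crop(f,190,145,290,220,8,"pics/s6.png");s=env.get_state();print(s['position'],s['contact_force'])
E
```

```text
time: 14.65
position: [0.5902, -0.0077, 0.1077]
ee_rot: [0.695, 0.719, 0.0, 0.0]
contact_force: [-1.9, -0.5, 7.0]
width: 0.0002
[ 0.59017539 -0.00770161  0.10774752] [-2.48475482 -0.35347759  7.42365249]
```

View pics/s6.png

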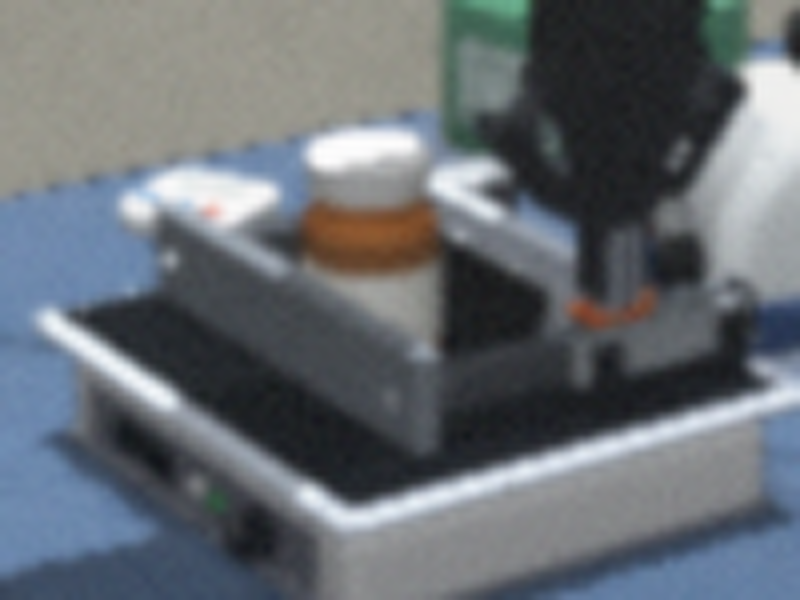

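```bash
cat > m.py <<'E'
from h import *
o=np.array([.5399,.0825]);X=np.array([.9995,.0332]);Y=np.array([-.0332,.9995])
def W(x,y,z): return np.r_[o+x*X+y*Y,z]
def shift(img,ref="pics/s1.png"):
    # best clamp displacement by matching right-end patch of bar along projected path
    a=cv2.cvtColor(cv2.imread(ref),cv2.COLOR_BGR2GRAY).astype(np.float32);b=cv2.cvtColor(img,cv2.COLOR_BGR2GRAY).astype(np.float32)
    c=[]
    pts=np.array([W(-.072,y,z) for y in np.linspace(-.113,-.03,40) for z in np.linspace(.072,.117,24)])
    pa=proj("side",pts).astype(np.float32)
    va=cv2.remap(a,pa[:,0],pa[:,1],cv2.INTER_CUBIC).ravel()
    ds=np.arange(0,.05,.00025)
    for d in ds:
        pb=proj("side",pts+np.r_[X*d,0]).astype(np.float32)
        vb=cv2.remap(b,pb[:,0],pb[:,1],cv2.INTER_CUBIC).ravel()
        c.append(np.corrcoef(va,vb)[0,1])
    i=int(np.argmax(c)); return ds[i],c[i]
E
python3 - <<'E'
from m import *
print(shift(cv2.imread("pics/s1.png")))
f=cams.grab_frame("side");cv2.imwrite("pics/s7.png",f);print(shift(f))
p=proj("side",np.array([W(-.072,-.107,.115),W(-.06,-.107,.115)]));print(p)
E
```

```text
(np.float64(0.0), np.float64(1.0))
(np.float64(0.01375), np.float64(0.8850936791412574))
[[237.90263003 190.73485887]
 [241.06842671 189.89322096]]
```

```bash
python3 -m inch '{"travel":[[0.002,0.0001,0],[0.002,0.0001,0],[0.002,0,0],[0.0015,0.0001,0],[0.001,0,0],[0,0,0]],"rotation":[[0,0,0],[0,0,0],[0,0,0],[0,0,0],[0,0,0],[0,0,0]]}'
python3 - <<'E'
from m import *
f=cams.grab_frame("side");cv2.imwrite("pics/s8.png",f);crop(f,190,145,290,220,8,"pics/s8c.png");print(shift(f),shift(f,"pics/s7.png"));s=env.get_state();print(s['position'],s['contact_force'])
E
```

```text
time: 15.5
position: [0.5983, -0.0074, 0.1076]
ee_rot: [0.695, 0.719, -0.0, 0.0]
contact_force: [-3.2, 0.3, 7.4]
width: 0.0001
(np.float64(0.022), np.float64(0.8893445407681231)) (np.float64(0.008), np.float64(0.9898210440477573))
[ 0.59826834 -0.00741118  0.1076346 ] [-2.51122704  0.66440714  7.24705932]
```

View pics/s8c.png

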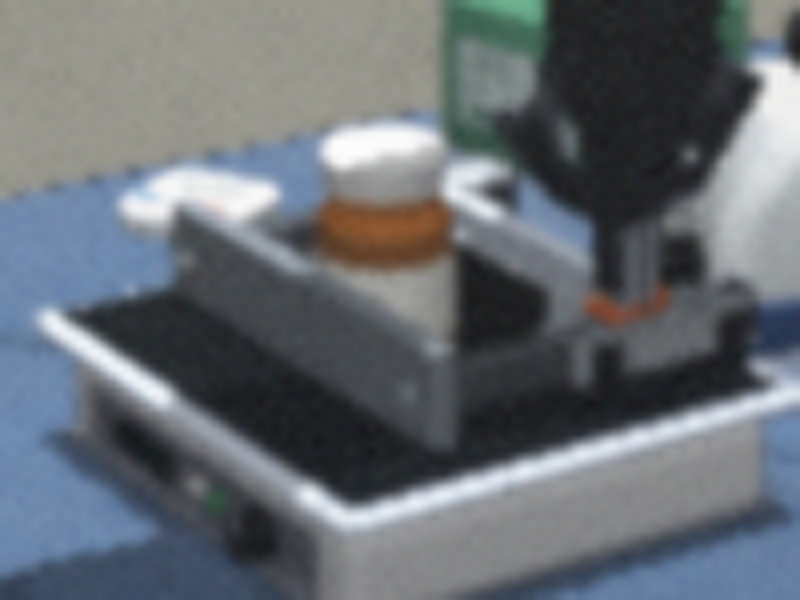

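```bash
python3 -m inch '{"travel":[[0,0,0.002],[0,0,0.003],[0,0,0.008],[0,0,0.015],[0,0,0.02],[-0.005,0,0.025],[-0.015,0,0.025],[-0.025,0,0.02]],"rotation":[[0,0,0],[0,0,0],[0,0,0],[0,0,0],[0,0,0],[0,0,0],[0,0,0],[0,0,0]]}'
python3 - <<'E'
from m import *
f=cams.grab_frame("side");cv2.imwrite("pics/s9.png",f);crop(f,190,145,290,220,8,"pics/s9c.png");print(shift(f),shift(f,"pics/s8.png"));s=env.get_state();print(s['position'],s['contact_force'])
f=cams.grab_frame("top");crop(f,195,145,295,220,8,"pics/t9c.png")
E
```

```text
time: 16.55
position: [0.5537, -0.0073, 0.2269]
ee_rot: [0.695, 0.719, 0.001, 0.001]
contact_force: [0.8, 1.3, 0.6]
width: 0.0002
(np.float64(0.021500000000000002), np.float64(0.8786052713082526)) (np.float64(0.0), np.float64(0.9889692139797208))
[ 0.55150229 -0.00725716  0.23018532] [-1.44716931 -0.43719024  2.17297501]
```

View pics/s9c.png

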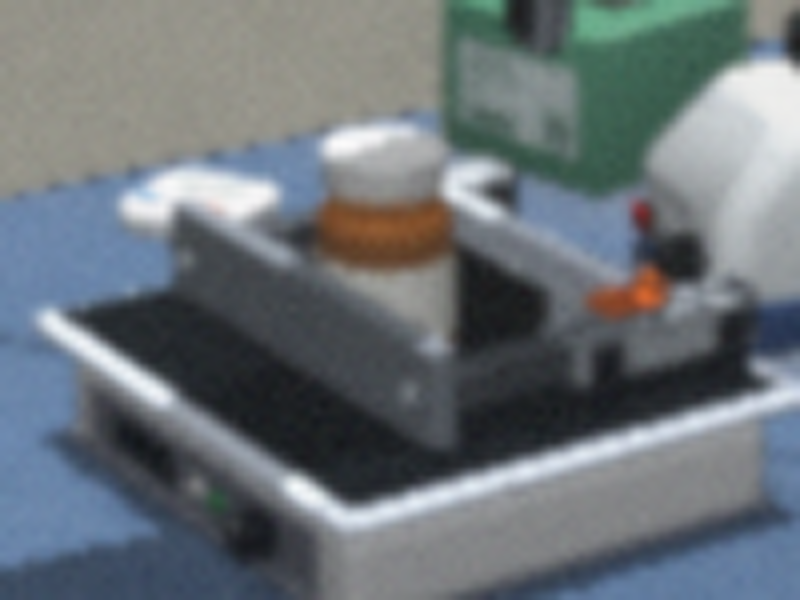

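View pics/t9c.png

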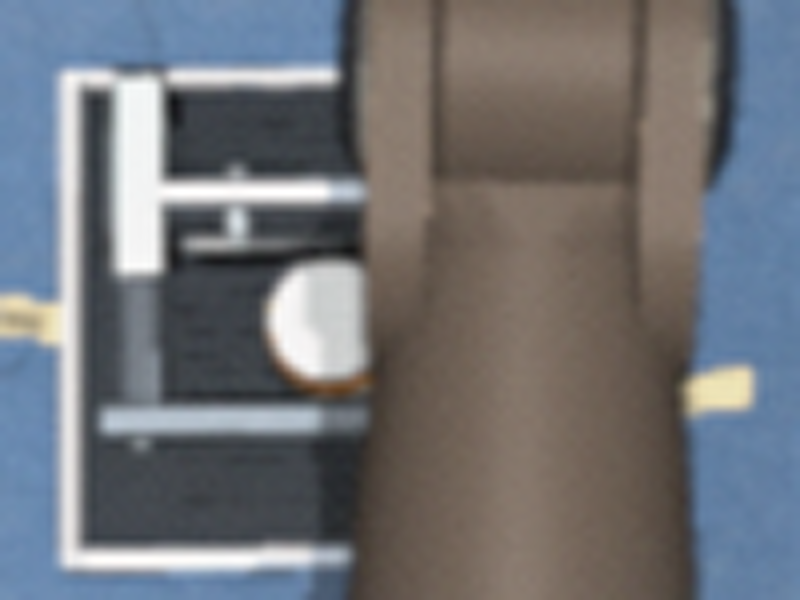

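```bash
python3 -m inch '{"travel":[[-0.01,0.005,0],[-0.01,0.009,0],[-0.01,0.009,0],[-0.01,0.009,0],[-0.01,0.009,0],[-0.01,0.009,0],[-0.01,0.009,0],[-0.01,0.009,0],[-0.01,0.009,0],[-0.006,0.01,0],[0,0,0],[0,0,0]],"rotation":[[0,0,0.157],[0,0,0.157],[0,0,0.157],[0,0,0.157],[0,0,0.157],[0,0,0.157],[0,0,0.157],[0,0,0.157],[0,0,0.157],[0,0,0.157],[0,0,0],[0,0,0]]}'
python3 - <<'E'
from h import *
s=env.get_state();print(s['position'],s['contact_force'],s['qpos']);print(R.from_quat(s['ee_rot']).as_matrix().round(3))
f=cams.grab_frame("top");crop(f,195,145,295,220,8,"pics/t10c.png")
E
```

```text
time: 18.15
position: [0.4579, 0.0796, 0.225]
ee_rot: [-0.015, 1.0, -0.0, 0.0]
contact_force: [0.1, -0.5, 0.6]
width: 0.0002
[0.45785571 0.0795932  0.22495108] [ 0.13527135 -0.52998314  0.57710138] [ 1.72244825e-01  1.19900341e-02 -1.76320344e-01  1.38244997e+00
 -1.97884020e-04  1.41548880e-01]
[[-1.    -0.031  0.   ]
 [-0.031  1.    -0.   ]
 [-0.    -0.    -1.   ]]
```

View pics/t10c.png

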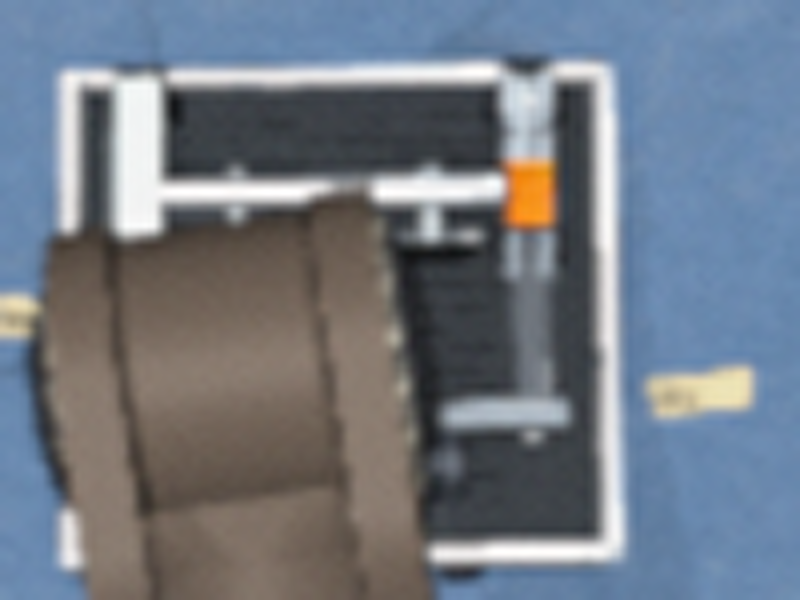

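```bash
python3 -m inch '{"travel":[[0,0,-0.02],[0,0,-0.03],[0,0,-0.03],[0,0,-0.025],[0,0,-0.015],[0,0,-0.006],[0,0,0]],"rotation":[[0,0,0],[0,0,0],[0,0,0],[0,0,0],[0,0,0],[0,0,0],[0,0,0]]}'
python3 -m inch '{"travel":[[0.004,0.0001,0],[0.004,0.0001,0],[0.003,0.0001,0],[0.002,0.0001,0],[0,0,0]],"rotation":[[0,0,0],[0,0,0],[0,0,0],[0,0,0],[0,0,0]]}'
```

```text
time: 19.08
position: [0.4576, 0.0797, 0.0993]
ee_rot: [-0.016, 1.0, 0.0, 0.0]
contact_force: [0.4, 0.5, 0.6]
width: 0.0001
time: 19.7
position: [0.4705, 0.0801, 0.0991]
ee_rot: [-0.017, 1.0, -0.0, -0.0]
contact_force: [-0.6, 1.3, 0.0]
width: 0.0001
```

```bash
python3 -m inch '{"travel":[[0.002,0.0001,0],[0.002,0.0001,0],[0.002,0,0],[0.001,0.0001,0],[0,0,0]],"rotation":[[0,0,0],[0,0,0],[0,0,0],[0,0,0],[0,0,0]]}'
```

```text
time: 20.32
position: [0.4774, 0.0804, 0.0991]
ee_rot: [-0.017, 1.0, -0.0, -0.0]
contact_force: [-0.1, -0.5, 0.2]
width: -0.0001
```

```bash
python3 -m inch '{"travel":[[0.0015,0,0],[0.0015,0.0001,0],[0,0,0]],"rotation":[[0,0,0],[0,0,0],[0,0,0]]}'
```

```text
time: 20.7
position: [0.4792, 0.0804, 0.099]
ee_rot: [-0.017, 1.0, -0.0, -0.001]
contact_force: [-5.5, 0.6, 3.2]
width: 0.0001
```

```bash
python3 -m inch '{"travel":[[0.001,0,0],[0.001,0.0001,0],[0,0,0]],"rotation":[[0,0,0],[0,0,0],[0,0,0]]}'
```

```text
time: 21.08
position: [0.4812, 0.0805, 0.099]
ee_rot: [-0.017, 1.0, -0.0, -0.001]
contact_force: [-6.4, -1.0, 2.7]
width: 0.0001
```

```bash
python3 -m inch '{"travel":[[0.001,0,0],[0.001,0.0001,0],[0.001,0,0],[0,0,0]],"rotation":[[0,0,0],[0,0,0],[0,0,0],[0,0,0]]}'
python3 -m inch '{"travel":[[0.001,0,0],[0.001,0.0001,0],[0,0,0]],"rotation":[[0,0,0],[0,0,0],[0,0,0]]}'
```

```text
time: 21.58
position: [0.4842, 0.0806, 0.0989]
ee_rot: [-0.017, 1.0, -0.0, -0.001]
contact_force: [-4.0, -0.5, 2.5]
width: 0.0005
time: 21.95
position: [0.4862, 0.0807, 0.0989]
ee_rot: [-0.017, 1.0, -0.0, -0.001]
contact_force: [-5.9, 0.4, 3.6]
width: -0.0003
```

```bash
python3 - <<'E'
from m import *
f=cams.grab_frame("side");cv2.imwrite("pics/s11.png",f);crop(f,190,145,290,220,8,"pics/s11c.png");print(shift(f),shift(f,"pics/s9.png"));s=env.get_state();print(s['position'],s['contact_force'])
E
```

```text
(np.float64(0.029500000000000002), np.float64(0.952393106162396)) (np.float64(0.0085), np.float64(0.9774032150053463))
[0.4862042  0.08068302 0.09894781] [-5.2220284  -1.1209609   3.41395441]
```

View pics/s11c.png

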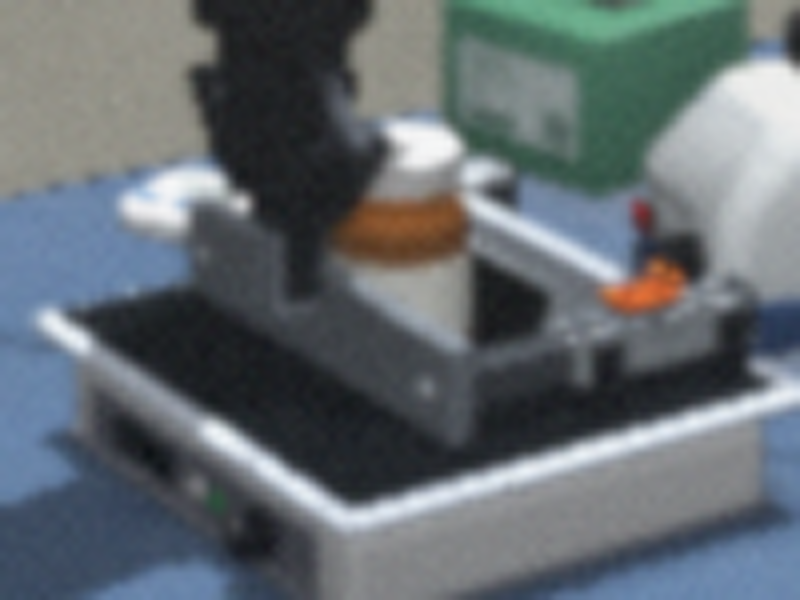

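```bash
python3 -m inch '{"travel":[[0.0006,0,0],[0.0007,0.0001,0],[0,0,0]],"rotation":[[0,0,0],[0,0,0],[0,0,0]]}'
python3 -m inch '{"travel":[[0.0006,0,0],[0.0007,0,0],[0,0,0]],"rotation":[[0,0,0],[0,0,0],[0,0,0]]}'
```

```text
time: 22.38
position: [0.4869, 0.0807, 0.0989]
ee_rot: [-0.017, 1.0, -0.0, -0.002]
contact_force: [-8.0, -0.5, 5.0]
width: 0.0003
time: 22.75
position: [0.4884, 0.0807, 0.0989]
ee_rot: [-0.017, 1.0, -0.0, -0.001]
contact_force: [-6.7, -0.5, 4.4]
width: 0.0001
```

```bash
python3 -m inch '{"travel":[[0.0006,0,0],[0.0007,0.0001,0],[0,0,0]],"rotation":[[0,0,0],[0,0,0],[0,0,0]]}'
```

```text
time: 23.12
position: [0.4913, 0.0809, 0.099]
ee_rot: [-0.017, 1.0, -0.0, -0.0]
contact_force: [-1.6, -0.8, 0.3]
width: 0.0001
```

```bash
python3 - <<'E'
from m import *
f=cams.grab_frame("side");cv2.imwrite("pics/s12.png",f);crop(f,190,145,290,220,8,"pics/s12c.png");print(shift(f),shift(f,"pics/s11.png"));s=env.get_state();print(s['position'],s['contact_force'])
f=cams.grab_frame("top");crop(f,195,145,295,220,8,"pics/t12c.png")
E
```

```text
(np.float64(0.03425), np.float64(0.9576091742964814)) (np.float64(0.0045000000000000005), np.float64(0.9850331257795204))
[0.49127433 0.08087264 0.09896681] [-1.78906259 -1.38061587  0.30910807]
```

View pics/s12c.png

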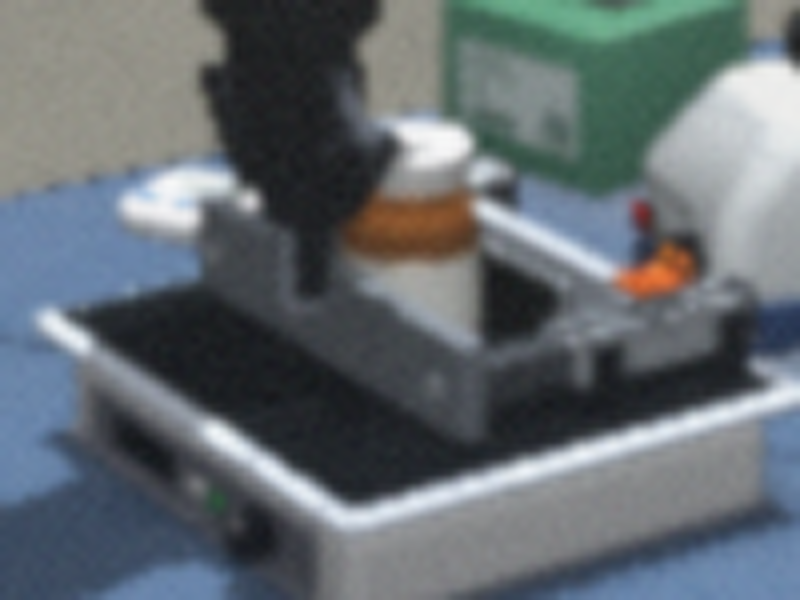

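View pics/t12c.png

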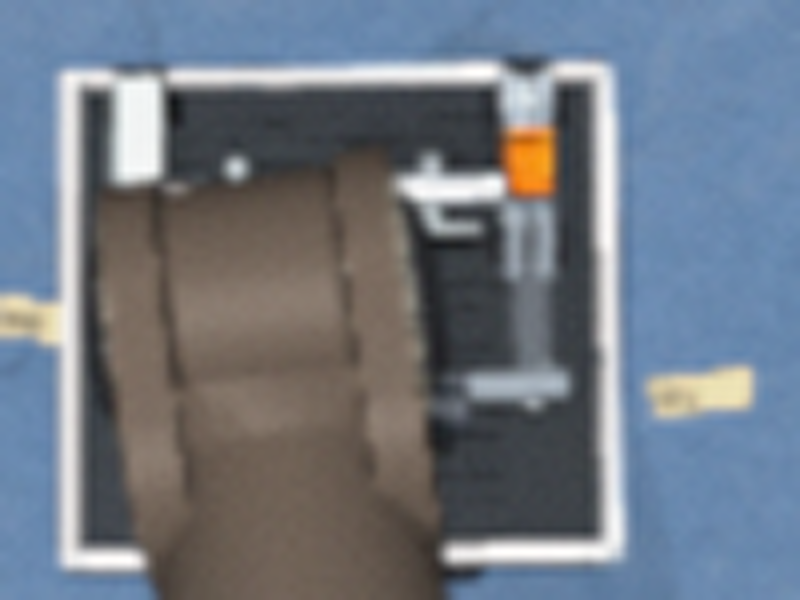

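```bash
cat >> m.py <<'E'
def orange(img):
    hsv=cv2.cvtColor(img,cv2.COLOR_BGR2HSV);m=cv2.inRange(hsv,(2,150,90),(18,255,255));m[:150]=0;m[205:]=0;m[:,:255]=0;m[:,282:]=0
    n,l,st,ce=cv2.connectedComponentsWithStats(m)
    i=1+np.argmax(st[1:,4]);return ce[i],st[i]
E
python3 - <<'E'
from m import *
for n,d in(("s1",0),("s9",.0203),("s11",.0287),("s12",.0335)):
    c,st=orange(cv2.imread(f"pics/{n}.png"));
    base=proj("side",np.array([W(.0355,-.09,.1155),W(.0355+d,-.09,.1155),W(.0355+d,-.09,.1095)]))
    print(n,c.round(2),st,"rel up",(c-base[1]).round(2),"6mm",(base[2]-base[1]).round(2))
E
```

```text
s1 [262.61 181.61] [258 180   9   4  23] rel up [ 0.34 -0.09] 6mm [-0.02  1.67]
s9 [268.81 181.57] [265 179   8   5  21] rel up [1.62 1.16] 6mm [-0.03  1.66]
s11 [270.68 180.61] [266 178   9   6  28] rel up [1.48 0.73] 6mm [-0.03  1.66]
s12 [272.04 178.79] [268 176   8   6  28] rel up [ 1.69 -0.79] 6mm [-0.04  1.66]
```

```bash
python3 -m inch '{"travel":[[-0.003,0,0],[-0.008,0,0],[-0.015,0,0],[-0.005,0,0.02],[0,0,0.03],[0,0,0.03],[0,0,0.03],[-0.02,-0.02,0.02],[-0.03,-0.04,0],[-0.03,-0.05,0],[-0.03,-0.05,0],[0,0,0]],"rotation":[[0,0,0],[0,0,0],[0,0,0],[0,0,0],[0,0,0],[0,0,0],[0,0,0],[0,0,0],[0,0,0],[0,0,0],[0,0,0],[0,0,0]]}'
python3 - <<'E'
from m import *
f=cams.grab_frame("side");cv2.imwrite("pics/s13.png",f);crop(f,190,145,290,220,8,"pics/s13c.png");print(shift(f),shift(f,"pics/s12.png"),orange(f));s=env.get_state();print(s['position'],s['contact_force'])
f=cams.grab_frame("top");cv2.imwrite("pics/t13.png",f);crop(f,195,145,295,220,8,"pics/t13c.png")
E
```

```text
time: 24.72
position: [0.3477, -0.0812, 0.2294]
ee_rot: [-0.013, 1.0, -0.0, 0.0]
contact_force: [0.3, 0.2, 0.1]
width: -0.0
(np.float64(0.03325), np.float64(0.9806463740315101)) (np.float64(0.00075), np.float64(0.9692182983526242)) (array([272.06666667, 178.66666667]), array([268, 176,   8,   6,  30], dtype=int32))
[ 0.34888792 -0.08001071  0.22933996] [-0.43543222  0.72142958 -0.55821421]
```

View pics/s13c.png

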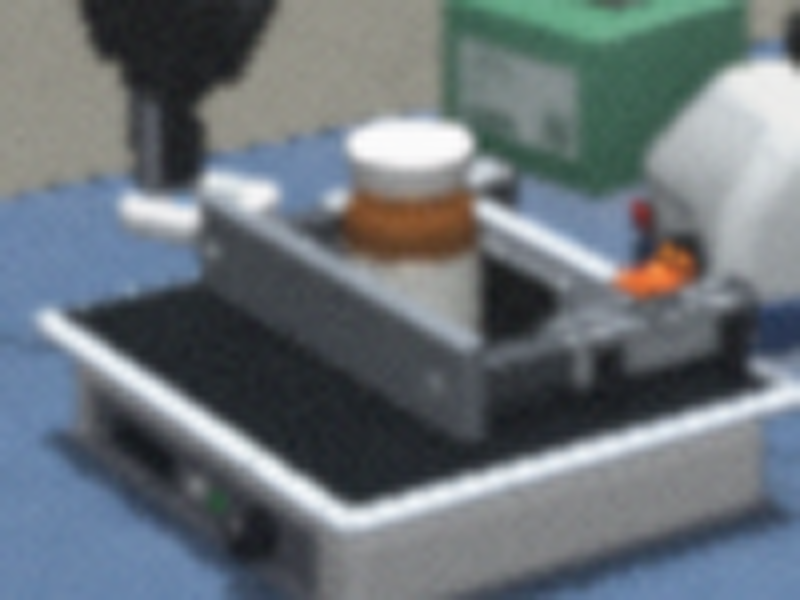

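View pics/t13c.png

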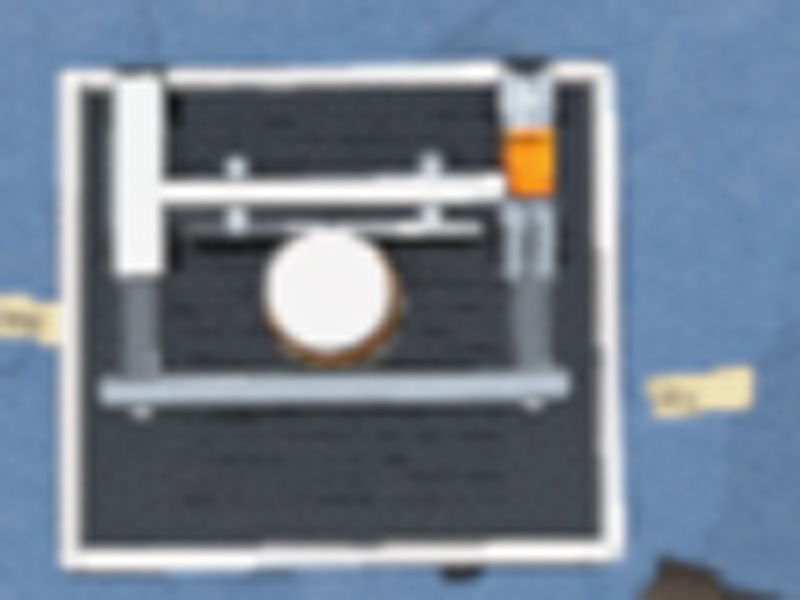

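```bash
python3 - <<'E'
from station import env,workorder
import cv2,numpy as np
a=cv2.imread("pics/top0.png");b=cv2.imread("pics/t13.png")
for n,(u0,v0,u1,v1) in dict(jar=(325,150,350,175),timer=(138,150,168,180),marker=(345,200,385,225)).items():
    print(n,np.abs(a[v0:v1,u0:u1].astype(int)-b[v0:v1,u0:u1]).mean())
print(workorder.sign_off())
E
```

```text
jar 1.7045333333333332
timer 1.6733333333333333
marker 1.831
the job is handed in; nothing more can be done
None
```

The shaker is ready: the amber bottle stands upright and gripped on the platform, and the clamp is latched in its next hole. I handed the job in at about 25 s of the 56 s allowed.

- **Bottle:** I gripped it with 35 N and lowered it onto the mat at the nest until the reading showed light contact (about 3 N change). Then I opened the fingers and lifted clear.
- **Button:** I pressed it about 7 mm with about 7.5 N and slid the clamp about 20 mm. I then let the button come up; it stayed about 6 mm down under the wall, as expected.
- **Clamp:** I pushed the bar's outer face on. The highest reading was about 8 N, at the end of a step. At roughly 33.5 mm the bar jumped about 3 mm forward and the force dropped to under 2 N, which I took as the click.

Last checks, with the arm clear:
- **Latch:** The button had risen about 6 mm in the side picture. The bar stayed where it was when I backed off, at 33 to 34 mm by picture matching.
- **Grip:** The sprung plate was pushed back about 5 mm with the bottle upright between the faces, which fits that bar position.
- **Bystanders:** The jar, timer and marker are unchanged in the top picture.

The measures of bar travel differed slightly along the way: 20.2 mm from the arm against 21.5 to 22 mm by picture matching after the button slide. Both were within the 18 to 23 mm wanted. I did not push the bar again after the click to feel the latch.

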